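# Take the filter canister off its stand and into the empty tray

### The job

The aquarium filter canister is due for cleaning. Draw the keeper bar on its stand fully back, then lift the canister off by its handle and, keeping it upright, lower it gently (do not drop it) into whichever grey tray is empty, so that it stands flat there; leave the keeper drawn back. Do not disturb the glass jar, the feeding ring or the scraper.

Things in the scene. Friction and masses are not known exactly. Their poses are not given: they have to be found in the camera images.
- canister: loose upright round filter canister, black with a grey lid, 0.4 to 0.8 kg: foot flange 116 mm across and 8 mm thick, body 100, lid 108 mm across, its top 140 mm above the underside. A fixed bail handle arches over the lid: a round level bar 14 mm thick, 90 mm long, along y, on a leg at each end, its axis 180 mm above the underside (33 mm free below). Origin: centre of the underside, z up
- canister_grip (a point): middle of the canister's handle bar, on the bar's axis; the bar runs along y
- stand: fixed steel stand, a 150 x 150 mm plate on short legs, its top 40 mm above the shelf; the canister stands on its middle. A rail 40 mm wide, top 46 mm high, carries the keeper and reaches 190 mm from the middle towards the stand's -x. Origin: below the plate's middle, at shelf height; z up
- keeper_bar (a joint): travel in m of the keeper, a flat aluminium bar 30 mm wide and 8 mm thick on the stand's front rail (underside 51 mm high). Near 0 its tip lies over the canister's foot flange and holds it down; it slides along the stand's -x to its stop at 0.040 (fully back), and stays where left
- keeper_knob (a point): top centre of the keeper's upright black knob: a cylinder 26 mm across and 45 mm tall, top 104 mm above the shelf, 130 mm from the stand's middle towards its -x when the joint is 0; moves with the keeper; its x and y are the stand's
- tray_a: one of two identical fixed grey square trays, 154 x 154 mm outside, 28 mm high, walls and floor 4 mm thick (inside 146 x 146 mm). Origin: centre of its underside; z up, x and y along its sides. The glass jar stands in one of the two trays, not always the same one; the other is empty
- tray_b: one of two identical fixed grey square trays, 154 x 154 mm outside, 28 mm high, walls and floor 4 mm thick (inside 146 x 146 mm). Origin: centre of its underside; z up, x and y along its sides. The glass jar stands in one of the two trays, not always the same one; the other is empty
- jar: loose squat glass jar with a white screw cap, 90 mm across, 90 mm high, 0.4 kg, standing in one tray. Origin: centre of its underside
- feeding_ring: loose red plastic ring lying flat, 90 mm outside, 12 mm thick; a bystander. Origin: centre of its underside
- scraper: loose flat steel algae scraper, about 157 mm long along its x, blade 70 mm wide at +x, 12 mm thick; a bystander. Origin: on its underside, near mid-length

How it is judged:
By the outcome, as a careful person would: the job done as asked, in the order asked, and still so for the second after the job is handed in, with the robot touching nothing.
It also fails if it takes over 53 s, if anything falls off the work surface, if the arm or the gripper's body presses on something with over 40 N, if the wrist force passes 120 N, or if a joint passes its speed limit or range.

### The arm

A 6-joint arm with a two-finger parallel gripper is mounted at the origin on the work surface. World frame = base frame: x ahead of the robot, y to its left, z up, the work surface at z = 0. Lengths are in m, angles in degrees, forces in N, time in s.
With the tool pointing down it reaches from about 0.4 to 0.825 m from the base axis. Payload 7 kg.
Tool frame: the origin (TCP) lies at the centre of the arm's flange, where the gripper is bolted on; the fingertips stand 178 mm ahead of it and the grasp point (between the pads) lies 159 mm ahead of it; z points along the fingers, y is the line along which they close (so a half turn about z gives the same grasp; the last joint's range is limited). The gripper opens to 88 mm and grips with 3 to 60 N. Pads are 19 mm wide; open, the fingers measure 130 mm over their backs; the gripper's body (78 mm by 193 mm) begins 47 mm behind the grasp point.
Start: joints at [86.007, 20.546, 0.682, 0, -70.136, -16.507], TCP at [0.236, 0.632, 0.405] pointing down, gripper open.
Joint ranges: [-176.03, 176.03], [-82.01, 121.73], [-58.28, 71.71], [-173.87, 95.51], [-174.79, -0.11], [-173.66, 173.66]. Speed limits (degrees/s): [136.94, 136.94, 172.46, 180, 180, 180].

### API

Orientations are given as [roll, pitch, yaw] about the fixed x, y, z axes, in that order (R = Rz(yaw) Ry(pitch) Rx(roll)).
In Python, from plant import telemetry, snapshot, workorder, nets gives the robot as it stands.
- The arm moves only by the shell command python3 -m creep 'ROWS'. ROWS is JSON, a list that holds one entry, the list of rows, each a list of 5 numbers: the shift along the tool's x, y, z normalised to -1 to 1, where 1 is 0.2 m, then the turn about the tool's z normalised to -1 to 1, where 1 is pi/2 rad, then the opening, from 0 (shut) to 1 (fully open). In form: [[[x, y, z, spin, hand], ...]]. A call has 1 to 8 rows; each row shifts and turns the commanded pose from where the row before left it, along the tool's axes as they then stand; what a row does not reach is not made up. A row lasts 1/12 s, in which the tool goes at most 41.7 mm and 7.16 degrees, less where a joint would pass 70% of its speed; a pose out of reach is approached as far as the arm can. A call with a number of a shift or a turn outside -1 to 1 is refused whole. A call with a gripper value outside its range is refused whole. The fingers move at their own pace and stop on an object; the grip force is fixed at half the most. Time passes only in rows, so rows that do not move let the fingers close. It gives the time, the measured TCP pose, the force, the opening and the grip force at its end, in the units of the state.
- telemetry.get_obs(): the state, without advancing time (a new reading comes with each control period).
- snapshot(name): name is "side" or "top"; returns a dict with "frame" (480x640x3 uint8, red, green, blue), "fx", "fy", "cx", "cy" (pixels), "rvec" (rotation vector, rad) and "tvec" (3), from world to camera coordinates, as OpenCV has them. Camera axes: x right, y down, z forward; pixel columns grow to the right and rows downward; lengths in m; the calibration is good to about 2 mm. A picture is of the moment at which its call begins. There is no depth.
- workorder.close_job(): hands the job in; it is judged then, once.
Trained networks look in a picture, given as the dict that the camera call returned (one of the last four; its "shot" number tells which), for a name from the list of things; names that differ only in an ending like _2 or _b are one class to them, and where a whole thing is asked for, a point or a joint stands for the part that bears it (a point fixed in the world has none). Each returns a list of dicts, best first, with "confidence" (0 to 1); they miss things now and then, are a little off and sometimes report something else, mostly with a low value. They report only what shows in the picture. A call takes as long as a camera call.
- nets.find_in(picture, query): "uv" ([column, row] in pixels, amid what is visible of it).
- nets.masks_of(picture, query): "region" (480x640 bool, what is visible of it) and "uv" ([column, row] in pixels, amid what is visible of it).
- nets.landmark_of(picture, query): "uv" ([column, row] in pixels: a listed point, or the origin of a listed thing).
The state is a dict: "clock": time; "joint_pos": joint angles; "qvel": joint speeds; "tau": joint torques, N m; "tool_pos": TCP position; "orientation": TCP orientation; "force": force on the tool from outside, world axes, zero at the start; "moment": the same for the moment, N m; "opening": finger opening in m; "gripper_force": force on a finger pad.
Only numpy, scipy, OpenCV 4.12 (cv2) and the standard library are available. Lean on these libraries where they do the work, as an engineer would, in place of code of your own. Each camera call takes 0.05 s, during which the arm holds its last target. There are 200 camera calls.

## Working session

There is one attempt and no reset: what is moved stays moved. The work goes in short steps, Python scripts to look and compute and a shell command to move; the robot and the scene stay as the last step left them, time stands still between calls to the robot, and variables do not carry over. Pictures are saved under pics/ and viewed, at most 10 in all, crops included, and the job is handed in when it is done.

```bash
mkdir -p pics; cat > h.py <<'E'
import numpy as np, cv2
from plant import telemetry, snapshot, workorder, nets
def P(s):
    R=cv2.Rodrigues(np.array(s["rvec"],float))[0]; return R,np.array(s["tvec"],float).ravel()
def ray(s,uv):
    R,t=P(s); d=R.T@np.array([(uv[0]-s["cx"])/s["fx"],(uv[1]-s["cy"])/s["fy"],1]); return -R.T@t,d
def atz(s,uv,z):
    c,d=ray(s,uv); return c+d*(z-c[2])/d[2]
def tri(a,ua,b,ub):
    c1,d1=ray(a,ua);c2,d2=ray(b,ub); d1=d1/np.linalg.norm(d1);d2=d2/np.linalg.norm(d2)
    k=np.linalg.lstsq(np.c_[d1,-d2],c2-c1,rcond=None)[0]
    p,q=c1+k[0]*d1,c2+k[1]*d2; return (p+q)/2,np.linalg.norm(p-q)
def proj(s,X):
    R,t=P(s); p=R@np.asarray(X,float)+t; return np.array([s["fx"]*p[0]/p[2]+s["cx"],s["fy"]*p[1]/p[2]+s["cy"]])
def save(s,n): cv2.imwrite("pics/"+n+".png",s["frame"][:,:,::-1])
E
python3 - <<'E'
from h import *
np.set_printoptions(precision=3,suppress=True)
S={n:snapshot(n) for n in("top","side")}
for n in S: save(S[n],n+"0"); print(n,ray(S[n],(320,240)))
U={}
for q in["canister","canister_grip","stand","keeper_knob","tray_a","tray_b","jar","feeding_ring","scraper"]:
    for n in S:
        r=nets.landmark_of(S[n],q); U[q,n]=r
        print(q,n,[(np.round(x["uv"],1).tolist(),round(x["confidence"],2)) for x in r[:3]])
    if U[q,"top"] and U[q,"side"]: print("  ",*tri(S["top"],U[q,"top"][0]["uv"],S["side"],U[q,"side"][0]["uv"]))
o=telemetry.get_obs(); print(o["clock"],o["tool_pos"],o["orientation"],o["opening"])
E
```

```text
top (array([ 0.538, -0.01 ,  1.152]), array([ 0.037,  0.004, -0.999]))
side (array([ 0.476, -0.714,  1.045]), array([ 0.109,  0.617, -0.78 ]))
canister top [([310.1, 210.6], 0.96)]
canister side [([329.0, 262.7], 0.9)]
   [0.63  0.014 0.039] 0.008805084275709352
canister_grip top [([307.1, 200.5], 0.83), ([175.9, 261.9], 0.74)]
canister_grip side [([331.4, 209.4], 0.8)]
   [0.632 0.015 0.214] 0.007143281860207894
stand top []
stand side [([331.1, 271.2], 0.75)]
keeper_knob top [([321.4, 282.4], 0.62)]
keeper_knob side [([268.5, 261.9], 0.98)]
   [ 0.497 -0.009  0.103] 0.008485909301330178
tray_a top [([469.2, 301.4], 0.72)]
tray_a side [([275.4, 194.4], 0.93), ([276.2, 420.1], 0.57)]
   [ 0.502 -0.178  0.481] 0.014364078809268275
tray_b top [([469.2, 301.4], 0.72)]
tray_b side [([275.4, 194.4], 0.93), ([276.2, 420.1], 0.57)]
   [ 0.502 -0.178  0.481] 0.014364078809268275
jar top [([176.4, 261.5], 0.63)]
jar side [([272.1, 191.0], 0.56)]
   [0.532 0.27  0.022] 0.007253838761868202
feeding_ring top [([202.6, 164.6], 0.81)]
feeding_ring side [([348.6, 195.8], 0.87)]
   [0.719 0.223 0.02 ] 0.009087316128659461
scraper top [([464.6, 180.6], 0.96)]
scraper side [([395.8, 392.0], 0.79)]
   [ 0.701 -0.288  0.   ] 0.0032280341218275336
1.0 [0.236 0.632 0.405] [-179.998   -0.002  -20.499] 0.08746173036884917
```

View pics/top0.png

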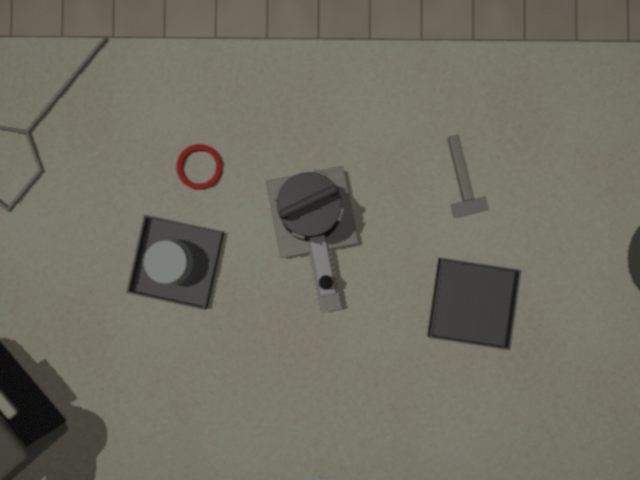

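View pics/side0.png

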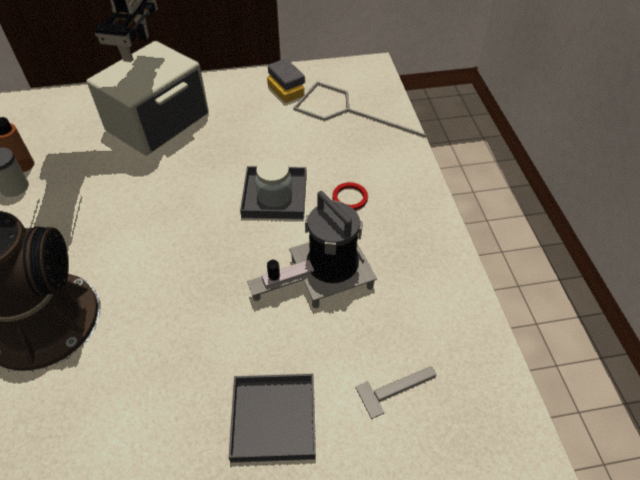

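Top view: canister lid around (310,205) with its handle at about 22°, and the knob at (326,282). The empty tray is at (475,303) and the jar's tray at (177,262). In the side view the canister is at (333,245), the knob at (273,265) and the empty tray at (273,418). Next I'll refine these with the masks.

```bash
python3 - <<'E'
from h import *
np.set_printoptions(precision=3,suppress=True)
S={n:snapshot(n) for n in("top","side")}
for q in["canister_grip","keeper_knob","keeper_bar","stand","tray_a","jar"]:
    for n in S:
        for m in nets.masks_of(S[n],q)[:2]:
            g=m["region"].astype(np.uint8); 
            if g.sum()<5: continue
            c=max(cv2.findContours(g,0,2)[0],key=cv2.contourArea); r=cv2.minAreaRect(c)
            x,y,w,h=cv2.boundingRect(c)
            print(q,n,round(m["confidence"],2),"uv",np.round(m["uv"],1),"bbox",(x,y,w,h),"rect",np.round(cv2.boxPoints(r),1).tolist())
            if q[:4]=="tray":
                for z in (.028,): print("   ",[atz(S[n],p,z)[:2].round(3).tolist() for p in cv2.boxPoints(r)])
            if q=="stand":print("   ",[atz(S[n],p,.04)[:2].round(3).tolist() for p in cv2.boxPoints(r)])
t=S["top"]
print("stand corners",[atz(t,p,.04)[:2].round(3).tolist() for p in((266,181),(344,167),(360,243),(281,257))])
print("tray corners",[atz(t,p,.028)[:2].round(3).tolist() for p in((439,258),(520,269),(509,349),(428,336))])
print("bar ends z.22",[atz(t,p,.227)[:2].round(3).tolist() for p in((281,216),(340,191))])
print("knob",atz(t,(326.5,282.5),.104), atz(S["side"],(273,261),.104))
a=t["frame"][150:320,250:370,::-1]; b=S["side"]["frame"][180:310,240:390,::-1]
f=lambda i:cv2.resize(i,None,fx=600/i.shape[0]*.99,fy=600/i.shape[0]*.99,interpolation=2)
cv2.imwrite("pics/ct.png",cv2.resize(a,None,fx=3.4,fy=3.4,interpolation=2)); cv2.imwrite("pics/cs.png",cv2.resize(b,None,fx=4,fy=4,interpolation=2))
E
```

```text
canister_grip top 0.81 uv [309.1 203.1] bbox (276, 171, 68, 70) rect [[268.8999938964844, 182.6999969482422], [329.20001220703125, 162.60000610351562], [350.79998779296875, 227.39999389648438], [290.5, 247.5]]
canister_grip side 0.84 uv [330.9 240.6] bbox (305, 191, 58, 93) rect [[299.0, 279.8999938964844], [308.20001220703125, 189.60000610351562], [365.1000061035156, 195.39999389648438], [355.8999938964844, 285.79998779296875]]
keeper_knob top 0.83 uv [320.  265.4] bbox (310, 235, 26, 61) rect [[307.70001220703125, 237.5], [325.0, 234.1999969482422], [336.1000061035156, 292.70001220703125], [318.8999938964844, 296.0]]
keeper_knob top 0.41 uv [464.5 190.4] bbox (448, 135, 41, 83) rect [[435.29998779296875, 139.5], [470.3999938964844, 131.10000610351562], [489.0, 209.3000030517578], [453.8999938964844, 217.6999969482422]]
keeper_knob side 0.6 uv [281.3 273.2] bbox (263, 260, 49, 26) rect [[258.70001220703125, 263.29998779296875], [305.8999938964844, 249.5], [312.5, 272.29998779296875], [265.3999938964844, 286.1000061035156]]
keeper_bar top 0.65 uv [321.  266.5] bbox (310, 235, 26, 61)
[... 2415 characters left out ...]
  [[0.384, -0.21], [0.551, -0.236], [0.526, -0.4], [0.375, -0.376]]
jar top 0.9 uv [172.3 262.3] bbox (144, 237, 56, 49) rect [[144.0, 237.0], [199.0, 237.0], [199.0, 285.0], [144.0, 285.0]]
jar side 0.76 uv [274.7 181. ] bbox (255, 158, 38, 48) rect [[255.0, 158.0], [292.0, 158.0], [292.0, 205.0], [255.0, 205.0]]
jar side 0.32 uv [280.9 273.9] bbox (262, 260, 52, 26) rect [[262.0, 260.0], [313.0, 260.0], [313.0, 285.0], [262.0, 285.0]]
stand corners [[0.69, 0.098], [0.718, -0.05], [0.574, -0.081], [0.546, 0.068]]
tray corners [[0.547, -0.232], [0.527, -0.386], [0.376, -0.365], [0.399, -0.212]]
bar ends z.22 [[0.609, 0.055], [0.649, -0.037]]
knob [ 0.501 -0.018  0.104] [ 0.502 -0.008  0.104]
```

View pics/ct.png

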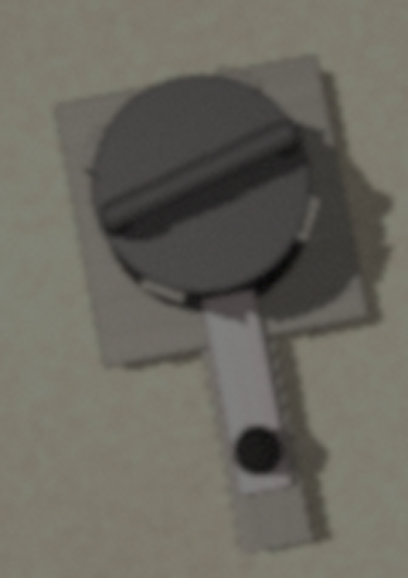

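View pics/cs.png

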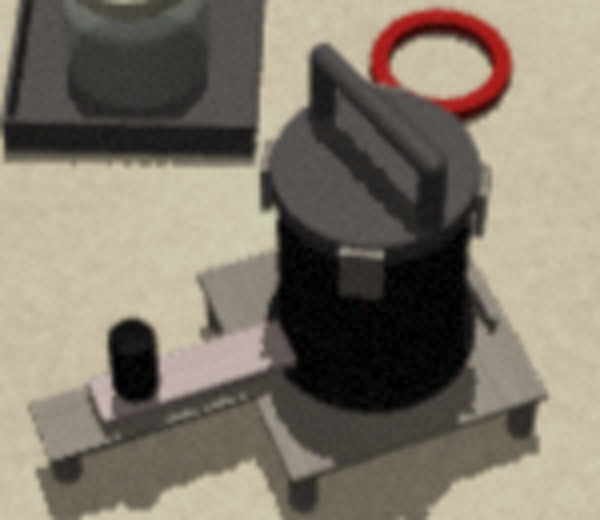

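The crops show the knob top centre at (325.9,282.4) in the top view and (273.2,263) in the side view. The bar's ends are at (283.2,212.9) and (335,190.6) in the top view, and (320.5,192.5) and (348.3,221.3) in the side view. The keeper tip is over the flange.

```bash
cat >> h.py <<'E'
def plan(xy,yaw,z=None):
    "tool-frame shift (units of row) and spin to bring TCP to xy, z at yaw"
    o=telemetry.get_obs(); p=np.array(o["tool_pos"]); y0=o["orientation"][2]
    d=np.array(xy)-p[:2]; a=np.radians(y0)
    X=np.array([np.cos(a),np.sin(a)]); Y=np.array([np.sin(a),-np.cos(a)])
    s=(y0-yaw+180)%360-180
    return dict(x=d@X/.2,y=d@Y/.2,z=0 if z is None else (p[2]-z)/.2,spin=s/90)
def rows(xy,yaw,z=None):
    "straight-to-goal rows that hold world direction while spinning: print for typing"
    o=telemetry.get_obs(); pl=plan(xy,yaw,z)
    n=int(np.ceil(max(np.linalg.norm([pl['x'],pl['y'],pl['z']])/.2,abs(pl['spin'])/.078)));out=[]
    for i in range(n):
        a=np.radians(pl['spin']*90*i/n) # tool turned by a about its z
        x=(np.cos(a)*pl['x']+np.sin(a)*pl['y'])/n; y=(-np.sin(a)*pl['x']+np.cos(a)*pl['y'])/n
        out.append([round(float(x),3),round(float(y),3),round(float(pl['z']/n),3),round(float(pl['spin']/n),3)])
    print(out)
E
python3 - <<'E'
from h import *
np.set_printoptions(precision=3,suppress=True)
S={n:snapshot(n) for n in("top","side")}
T=lambda a,b:tri(S["top"],a,S["side"],b)
print("knob",T((325.9,282.4),(273.2,263)))
e1=T((283.2,212.9),(320.5,192.5));e2=T((335,190.6),(348.3,221.3));print(e1,e2,(e1[0]+e2[0])/2)
v=e1[0]-e2[0];print("yaw",np.degrees(np.arctan2(-v[0],v[1])))
print("tray",[T(a,b)[0] for a,b in(((439,258),(234,377)),((509,349),(315,460)))])
print(plan((.502,-.016),11.3))
rows((.502,-.016),11.3)
E
```

```text
knob (array([ 0.501, -0.017,  0.108]), np.float64(0.00038355431399349937))
(array([0.613, 0.052, 0.227]), np.float64(0.0013643481294537438)) (array([ 0.651, -0.029,  0.225]), np.float64(0.0022182000147923132)) [0.632 0.011 0.226]
yaw 25.040395106112953
tray [array([ 0.473, -0.232,  0.078]), array([ 0.451, -0.38 ,  0.047])]
{'x': np.float64(2.37902011878463), 'y': np.float64(2.570704357421405), 'z': 0, 'spin': np.float64(-0.3533544609340121)}
[[0.132, 0.143, 0.0, -0.02], [0.128, 0.147, 0.0, -0.02], [0.123, 0.151, 0.0, -0.02], [0.118, 0.154, 0.0, -0.02], [0.114, 0.158, 0.0, -0.02], [0.109, 0.161, 0.0, -0.02], [0.104, 0.165, 0.0, -0.02], [0.099, 0.168, 0.0, -0.02], [0.093, 0.171, 0.0, -0.02], [0.088, 0.174, 0.0, -0.02], [0.083, 0.176, 0.0, -0.02], [0.077, 0.179, 0.0, -0.02], [0.072, 0.181, 0.0, -0.02], [0.066, 0.183, 0.0, -0.02], [0.06, 0.185, 0.0, -0.02], [0.055, 0.187, 0.0, -0.02], [0.049, 0.188, 0.0, -0.02], [0.043, 0.19, 0.0, -0.02]]
```

```bash
python3 -m creep '[[[0,0,-0.2,0,1],[0,0,-0.2,0,1],[0.1,0.11,-0.1,0,1],[0.14,0.15,0,0,1],[0.14,0.15,0,0,1],[0.14,0.15,0,0,1],[0.14,0.15,0,0,1],[0.14,0.15,0,0,1]]]' && python3 -m creep '[[[0.14,0.15,0,0,1],[0.14,0.15,0,0,1],[0.14,0.15,0,0,1],[0.14,0.15,0,0,1],[0.14,0.15,0,0,1],[0.14,0.15,0,0,1],[0.14,0.15,0,0,1],[0.14,0.15,0,0,1]]]' && python3 -m creep '[[[0.14,0.15,0,0,1],[0.1,0.11,0,0,1],[0,0,0,-0.07,1],[0,0,0,-0.07,1],[0,0,0,-0.07,1],[0,0,0,-0.07,1],[0,0,0,-0.07,1],[0,0,0,0,1]]]'; python3 -c "
from h import *
print(plan((.502,-.017),11.3,.246))"
```

```text
clock: 2.47
tool_pos: [0.3263, 0.4131, 0.5049]
orientation: [-180.0, -0.0, -20.5]
force: [0.5, 0.5, 1.1]
opening: 0.0873
gripper_force: 0.0
clock: 3.13
tool_pos: [0.4518, 0.1097, 0.5053]
orientation: [-179.9, -0.0, -20.5]
force: [1.0, 0.8, 0.8]
opening: 0.0875
gripper_force: 0.0
clock: 3.8
tool_pos: [0.4785, 0.0462, 0.5048]
orientation: [-180.0, -0.0, 11.3]
force: [0.3, -0.9, 0.6]
opening: 0.0873
gripper_force: 0.0
{'x': np.float64(0.05369584391772766), 'y': np.float64(0.3328129787490559), 'z': np.float64(1.2938210939916173), 'spin': np.float64(-0.00027275148414231706)}
```

```bash
python3 -m creep '[[[0.027,0.167,0,0,1],[0.027,0.166,0,0,1],[0,0,0.18,0,1],[0,0,0.18,0,1],[0,0,0.18,0,1],[0,0,0.18,0,1],[0,0,0.18,0,1],[0,0,0,0,1]]]' ; python3 - <<'E'
from h import *
print(plan((.502,-.017),11.3,.246))
S={n:snapshot(n) for n in("top","side")}
save(S["side"],"s1"); cv2.imwrite("pics/s1c.png",cv2.resize(S["side"]["frame"][140:320,200:400,::-1],None,fx=3,fy=3))
E
```

```text
clock: 4.47
tool_pos: [0.4993, -0.0176, 0.3185]
orientation: [-180.0, 0.6, 10.7]
force: [-1.2, 0.0, -1.1]
opening: 0.0875
gripper_force: 0.0
{'x': np.float64(0.013972783038978214), 'y': np.float64(-0.00043924902756625403), 'z': np.float64(0.36262949393007005), 'spin': np.float64(-0.006566425905204672)}
```

View pics/s1c.png

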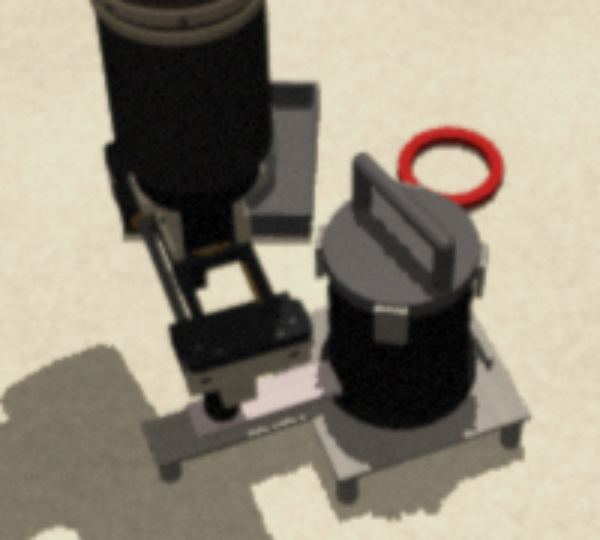

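The open gripper is over the knob (about pixel (222,405) in the crop) and clear of the canister, so I'll descend and close.

```bash
python3 -m creep '[[[0.01,0,0.12,-0.006,1],[0,0,0.12,0,1],[0,0,0.09,0,1],[0,0,0.03,0,1],[0,0,0,0,1],[0,0,0,0,0],[0,0,0,0,0],[0,0,0,0,0]]]' && python3 -m creep '[[[0,0,0,0,0],[0,0,0,0,0],[0,0,0,0,0],[0,0,0,0,0]]]'
```

```text
clock: 5.23
tool_pos: [0.5045, -0.0164, 0.2544]
orientation: [-180.0, -0.2, 11.5]
force: [0.4, -0.6, 0.2]
opening: 0.073
gripper_force: 0.0
clock: 5.57
tool_pos: [0.5038, -0.0166, 0.2528]
orientation: [-180.0, -0.0, 11.5]
force: [0.7, -0.3, 0.7]
opening: 0.0465
gripper_force: 0.0
```

```bash
python3 -m creep '[[[0,0,0.02,0,0],[0,0,0,0,0],[0,0,0,0,0],[0,0,0,0,0],[0,0,0,0,0],[0,0,0,0,0]]]'
```

```text
clock: 6.07
tool_pos: [0.5034, -0.0157, 0.2482]
orientation: [-179.9, 0.0, 11.5]
force: [-3.6, 9.2, -0.2]
opening: 0.0254
gripper_force: 30.0
```

```bash
python3 -m creep '[[[-0.02,0,0,0,0],[-0.03,0,0,0,0],[-0.03,0,0,0,0],[-0.03,0,0,0,0],[-0.03,0,0,0,0],[-0.02,0,0,0,0],[0,0,0,0,0]]]'
```

```text
clock: 6.65
tool_pos: [0.4716, -0.0222, 0.2482]
orientation: [-179.9, 0.0, 11.5]
force: [-4.5, 9.2, -1.4]
opening: 0.0256
gripper_force: 30.0
```

```bash
python3 -m creep '[[[-0.015,0,0,0,0],[-0.015,0,0,0,0],[0,0,0,0,0]]]'; python3 -m creep '[[[-0.01,0,0,0,0],[0,0,0,0,0]]]'
```

```text
clock: 6.9
tool_pos: [0.4674, -0.0231, 0.2483]
orientation: [-179.9, -0.2, 11.5]
force: [5.8, 8.2, -10.4]
opening: 0.0257
gripper_force: 30.0
clock: 7.07
tool_pos: [0.4668, -0.0231, 0.2483]
orientation: [-179.9, -0.4, 11.6]
force: [11.5, 5.9, -20.0]
opening: 0.0253
gripper_force: 30.0
```

```bash
python3 -m creep '[[[0,0,0,0,1],[0,0,0,0,1],[0,0,0,0,1],[0,0,0,0,1],[0,0,0,0,1],[0,0,-0.05,0,1],[0,0,-0.15,0,1],[0,0,-0.18,0,1]]]' && python3 -m creep '[[[0,0,-0.2,0,1],[0,0,-0.2,0,1],[0,0,-0.2,0,1],[-0.1,0,0,0.078,1],[0,0,0,0.078,1],[0,0,0,0,1]]]'; python3 - <<'E'
from h import *
np.set_printoptions(precision=3,suppress=True)
S={n:snapshot(n) for n in("top","side")}
for q in ("keeper_knob","canister_grip"):
    r=[nets.landmark_of(S[n],q) for n in S]; print(q,[(x[0]["uv"],x[0]["confidence"]) for x in r if x])
    if all(r): print(tri(S["top"],r[0][0]["uv"],S["side"],r[1][0]["uv"]))
cv2.imwrite("pics/s2.png",np.hstack([cv2.resize(S["side"]["frame"][170:310,230:390,::-1],(400,350)),cv2.resize(S["top"]["frame"][150:325,250:400,::-1],(300,350))]))
print(plan((.632,.011),-66))
E
```

```text
clock: 7.73
tool_pos: [0.4636, -0.025, 0.3238]
orientation: [180.0, 0.3, 11.5]
force: [1.8, 0.3, 0.1]
opening: 0.073
gripper_force: 0.0
clock: 8.23
tool_pos: [0.4441, -0.029, 0.4457]
orientation: [-179.9, -0.1, -2.8]
force: [-0.6, 0.9, -0.2]
opening: 0.0879
gripper_force: 0.0
keeper_knob [([328.0, 301.4], 0.6), ([256.4, 269.4], 0.93)]
(array([ 0.467, -0.021,  0.1  ]), np.float64(0.0014789643311259241))
canister_grip [([306.6, 199.2], 0.69), ([332.9, 207.9], 0.64)]
(array([0.634, 0.016, 0.217]), np.float64(0.005807330462642069))
{'x': np.float64(0.9244596513240586), 'y': np.float64(-0.23637796926454493), 'z': 0, 'spin': np.float64(0.7069003030360843)}
```

View pics/s2.png

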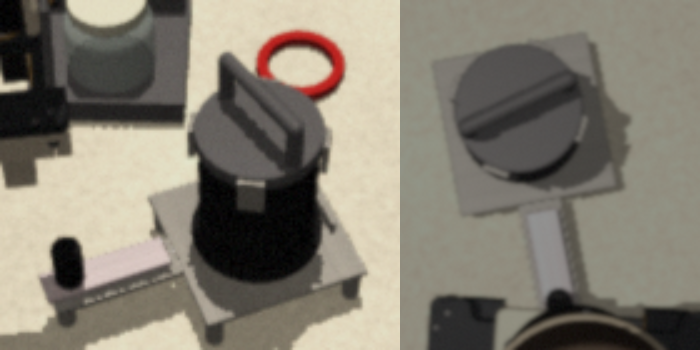

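The keeper is drawn back against its stop: knob at 0.467, flange uncovered. Next is the handle.

```bash
python3 -m creep '[[[0.186,-0.046,0,0,1],[0.186,-0.046,0,0,1],[0.186,-0.046,0,0,1],[0.186,-0.046,0,0,1],[0.186,-0.046,0,0,1],[0,0,0,0.078,1],[0,0,0,0.078,1],[0,0,0,0.078,1]]]' && python3 -m creep '[[[0,0,0,0.078,1],[0,0,0,0.078,1],[0,0,0,0.078,1],[0,0,0,0.078,1],[0,0,0,0.078,1],[0,0,0,0.078,1],[0,0,0,0,1],[0,0,0,0,1]]]'; python3 -c "
from h import *
print(plan((.633,.012),-66,.380))"
```

```text
clock: 9.2
tool_pos: [0.6341, 0.0095, 0.4424]
orientation: [179.9, 0.1, -23.8]
force: [-0.1, 0.2, 0.2]
opening: 0.0879
gripper_force: 0.0
clock: 9.87
tool_pos: [0.6331, 0.0093, 0.4439]
orientation: [179.9, 0.0, -65.4]
force: [0.1, 0.4, 0.2]
opening: 0.0876
gripper_force: 0.0
{'x': np.float64(-0.012563192847432401), 'y': np.float64(-0.005022511831683078), 'z': np.float64(0.31966059315283624), 'spin': np.float64(0.006616395368239915)}
```

```bash
python3 -m creep '[[[-0.012,-0.005,0.1,0.006,1],[0,0,0.1,0,1],[0,0,0.08,0,1],[0,0,0.04,0,1],[0,0,0,0,0.3],[0,0,0,0,0.3],[0,0,0,0,0.3],[0,0,0,0,0.3]]]' && python3 -m creep '[[[0,0,0,0,0.3],[0,0,0,0,0.3],[0,0,0,0,0.3],[0,0,0,0,0.3],[0,0,0,0,0.2],[0,0,0,0,0.2]]]'; python3 - <<'E'
from h import *
s=snapshot("side"); cv2.imwrite("pics/s3.png",cv2.resize(s["frame"][120:320,220:420,::-1],(600,600),interpolation=2))
E
```

```text
clock: 10.53
tool_pos: [0.6332, 0.0119, 0.382]
orientation: [-179.9, -0.0, -66.2]
force: [0.3, -0.3, 0.7]
opening: 0.0662
gripper_force: 0.0
clock: 11.03
tool_pos: [0.6328, 0.0118, 0.3807]
orientation: [-180.0, -0.0, -66.2]
force: [-0.9, -0.2, -0.9]
opening: 0.0267
gripper_force: 0.0
```

View pics/s3.png

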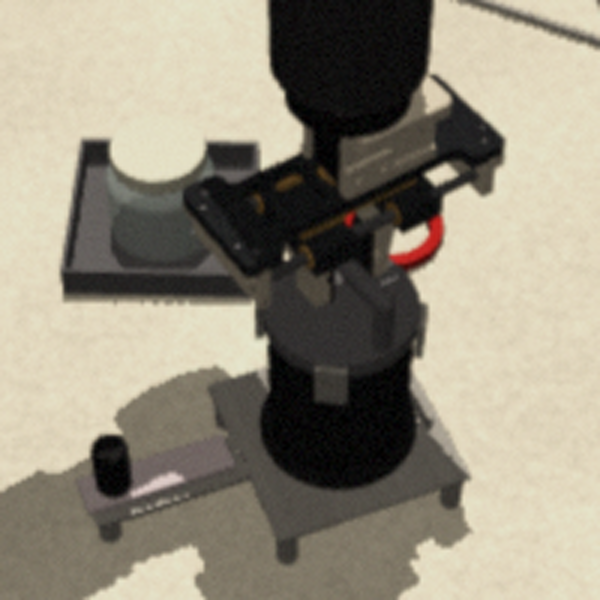

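The fingers (around (345,280) in the crop) straddle the bar at mid-length. I'll close and lift slightly.

```bash
python3 -m creep '[[[0,0,0,0,0],[0,0,0,0,0],[0,0,0,0,0],[0,0,0,0,0],[0,0,0,0,0],[0,0,0,0,0]]]' && python3 -m creep '[[[0,0,-0.02,0,0],[0,0,-0.03,0,0],[0,0,-0.05,0,0],[0,0,-0.05,0,0],[0,0,0,0,0],[0,0,0,0,0]]]'
```

```text
clock: 11.58
tool_pos: [0.6328, 0.0117, 0.3806]
orientation: [180.0, -0.0, -66.2]
force: [1.1, -0.4, -1.4]
opening: 0.0133
gripper_force: 29.8
clock: 12.08
tool_pos: [0.633, 0.012, 0.4119]
orientation: [-179.9, -0.0, -66.2]
force: [0.9, 0.4, -7.4]
opening: 0.0132
gripper_force: 29.8
```

```bash
python3 -m creep '[[[0,0,-0.08,0,0],[0,0,-0.1,0,0],[0,0,-0.04,0,0],[0,0,0,0,0]]]'; python3 -c "
from h import *
print(plan((.462,-.300),-66.2))"
```

```text
clock: 12.42
tool_pos: [0.6332, 0.0118, 0.457]
orientation: [-179.8, -0.1, -66.2]
force: [0.9, -0.1, -6.6]
opening: 0.0132
gripper_force: 29.8
{'x': np.float64(1.081378184171198), 'y': np.float64(1.4122680665284386), 'z': 0, 'spin': np.float64(-8.70082165009636e-05)}
```

```bash
python3 -m creep '[[[0.03,0.04,0,0,0],[0.05,0.065,0,0,0],[0.06,0.08,0,0,0],[0.06,0.08,0,0,0],[0.06,0.08,0,0,0],[0.06,0.08,0,0,0],[0.06,0.08,0,0,0],[0.06,0.08,0,0,0]]]' && python3 -m creep '[[[0.06,0.08,0,0,0],[0.06,0.08,0,0,0],[0.06,0.08,0,0,0],[0.06,0.08,0,0,0],[0.06,0.08,0,0,0],[0.06,0.08,0,0,0],[0.06,0.08,0,0,0],[0.06,0.08,0,0,0]]]' && python3 -m creep '[[[0.06,0.08,0,0,0],[0.06,0.08,0,0,0],[0.04,0.05,0,0,0],[0,0,0,0,0],[0,0,0,0,0]]]'; python3 - <<'E'
from h import *
print(plan((.462,-.300),-66.2,.348))
S={n:snapshot(n) for n in("top","side")}
for n in S: 
    r=nets.landmark_of(S[n],"canister"); print(n,r[:1])
    if r: print(atz(S[n],r[0]["uv"],.117))
cv2.imwrite("pics/s4.png",np.hstack([cv2.resize(S["side"]["frame"][260:480,170:390,::-1],(400,400)),cv2.resize(S["top"]["frame"][200:380,390:570,::-1],(400,400))]))
E
```

```text
clock: 13.08
tool_pos: [0.5592, -0.1183, 0.4544]
orientation: [180.0, 0.0, -66.3]
force: [0.5, -0.4, -7.4]
opening: 0.0131
gripper_force: 29.9
clock: 13.75
tool_pos: [0.4803, -0.2572, 0.4545]
orientation: [180.0, 0.0, -66.3]
force: [-0.2, 0.4, -7.1]
opening: 0.0128
gripper_force: 29.9
clock: 14.17
tool_pos: [0.4559, -0.3026, 0.4546]
orientation: [180.0, 0.0, -66.4]
force: [0.4, 0.4, -6.9]
opening: 0.013
gripper_force: 29.9
{'x': np.float64(7.050931581002208e-05), 'y': np.float64(-0.033155542459956514), 'z': np.float64(0.5327783882144854), 'spin': np.float64(-0.0017378097780718033)}
top []
side []
```

View pics/s4.png

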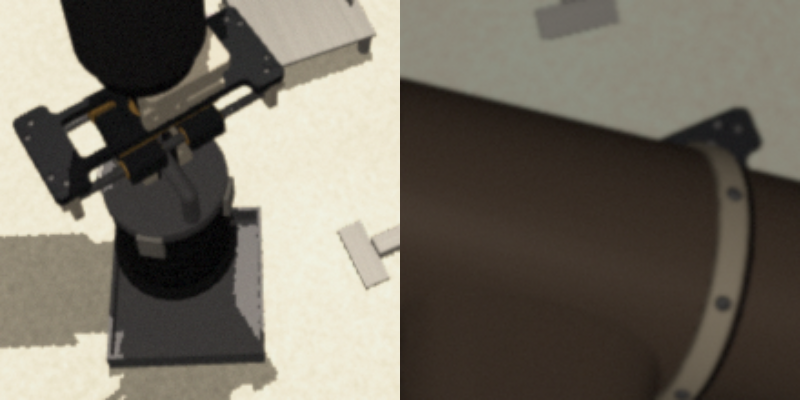

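The canister hangs level over the tray, a touch towards -x. I'll correct that and descend close to the tray.

```bash
python3 -m creep '[[[0,-0.033,0,0,0],[0,0,0.08,0,0],[0,0,0.1,0,0],[0,0,0.1,0,0],[0,0,0.06,0,0],[0,0,0.03,0,0],[0,0,0,0,0],[0,0,0,0,0]]]'; python3 - <<'E'
from h import *
o=telemetry.get_obs(); p=np.array(o["tool_pos"])
print(plan((.462,-.300),-66.2,.345))
s=snapshot("side"); z=p[2]-.3406; print("bottom",z)
im=s["frame"][:,:,::-1].copy()
for c,r,zz,col in((p[:2],.058,z,(0,0,255)),(p[:2],.054,z+.14,(0,255,0))):
    pts=np.array([proj(s,[c[0]+r*np.cos(a),c[1]+r*np.sin(a),zz]) for a in np.linspace(0,6.28,60)])
    cv2.polylines(im,[np.int32(pts*16)],True,col,1,shift=4)
a=np.radians(-7.7);R=np.array([[np.cos(a),-np.sin(a)],[np.sin(a),np.cos(a)]])
q=np.array([proj(s,np.r_[np.array([.462,-.3])+R@np.array(k)*.077,.028]) for k in((1,1),(-1,1),(-1,-1),(1,-1))])
cv2.polylines(im,[np.int32(q*16)],True,(255,255,0),1,shift=4)
cv2.imwrite("pics/s5.png",cv2.resize(im[290:480,180:370],(600,600),interpolation=2))
E
```

```text
clock: 15.03
tool_pos: [0.464, -0.2987, 0.3811]
orientation: [180.0, -0.0, -66.2]
force: [-0.9, -0.3, -6.5]
opening: 0.0131
gripper_force: 29.9
{'x': np.float64(0.0018096838363416841), 'y': np.float64(0.011611292780646413), 'z': np.float64(0.18061414324438474), 'spin': np.float64(0.00029370035372582807)}
bottom 0.04052282864887691
```

View pics/s5.png

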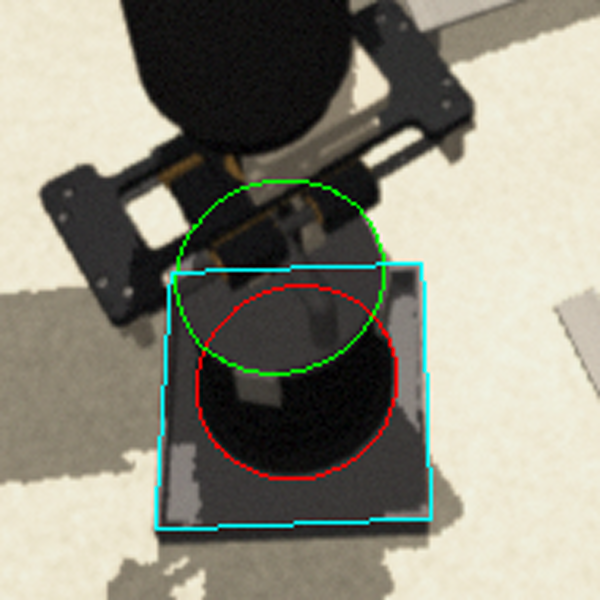

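The projected outlines match the canister and the tray, and the clearance is even. Now I'll lower gently.

```bash
python3 -m creep '[[[0,0.01,0.03,0,0],[0,0,0.04,0,0],[0,0,0.04,0,0],[0,0,0.03,0,0],[0,0,0.02,0,0],[0,0,0,0,0],[0,0,0,0,0]]]'; python3 -m creep '[[[0,0,0.005,0,0],[0,0,0.005,0,0],[0,0,0.005,0,0],[0,0,0,0,0]]]'
```

```text
clock: 15.67
tool_pos: [0.4615, -0.2998, 0.3483]
orientation: [180.0, 0.0, -66.2]
force: [0.4, 0.3, -7.8]
opening: 0.0135
gripper_force: 29.9
clock: 16.0
tool_pos: [0.4614, -0.2997, 0.3456]
orientation: [-180.0, 0.0, -66.2]
force: [-0.7, 0.7, -6.9]
opening: 0.0129
gripper_force: 29.9
```

```bash
python3 -m creep '[[[0,0,0.005,0,0],[0,0,0,0,0],[0,0,0,0,0]]]'; python3 -m creep '[[[0,0,0.005,0,0],[0,0,0,0,0],[0,0,0,0,0]]]'
```

```text
clock: 16.25
tool_pos: [0.4616, -0.2998, 0.345]
orientation: [-180.0, -0.0, -66.2]
force: [-0.2, -1.4, -4.3]
opening: 0.013
gripper_force: 29.9
clock: 16.5
tool_pos: [0.4616, -0.3001, 0.3448]
orientation: [-180.0, -0.1, -66.2]
force: [-3.5, -2.1, 5.1]
opening: 0.0129
gripper_force: 29.9
```

The canister is on the tray floor. I'll release it and retreat.

```bash
python3 -m creep '[[[0,0,0,0,0.7],[0,0,0,0,0.7],[0,0,0,0,0.7],[0,0,0,0,0.7],[0,0,0,0,0.7],[0,0,0,0,0.7],[0,0,0,0,0.7],[0,0,0,0,0.7]]]' && python3 -m creep '[[[0,0,-0.05,0,0.7],[0,0,-0.1,0,0.7],[0,0,-0.15,0,0.7],[0,0,-0.2,0,0.7],[0,0,-0.2,0,0.7],[0,0.2,0,0,0.7],[0,0.2,0,0,0.7],[0,0,0,0,0.7]]]'; python3 - <<'E'
from h import *
S={n:snapshot(n) for n in("top","side")}
T=S["top"];r=[nets.landmark_of(S[n],"canister_grip") for n in S]; print(r)
for q in("keeper_knob","scraper","feeding_ring","jar"): print(q,[(np.round(x[0]["uv"],1)) for n in S for x in [nets.landmark_of(S[n],q)] if x])
cv2.imwrite("pics/s6.png",np.hstack([cv2.resize(S["side"]["frame"][150:480,200:450,::-1],(400,528)),cv2.resize(T["frame"][140:400,390:570,::-1],(366,528))]))
E
```

```text
clock: 17.17
tool_pos: [0.4615, -0.2997, 0.3436]
orientation: [180.0, 0.0, -66.2]
force: [0.2, 0.2, 0.2]
opening: 0.0587
gripper_force: 0.0
clock: 17.83
tool_pos: [0.3838, -0.3329, 0.4859]
orientation: [-179.9, -0.1, -66.3]
force: [-0.5, 0.6, -1.2]
opening: 0.0617
gripper_force: 0.0
[[{'uv': [498.7, 308.6], 'confidence': 0.95}], [{'uv': [264.8, 376.1], 'confidence': 0.86}]]
keeper_knob [array([327.6, 302.6]), array([257.4, 269.7])]
scraper [array([460.4, 180. ]), array([395.2, 390.9])]
feeding_ring [array([199.7, 166.5]), array([349.6, 195.6])]
jar [array([177.3, 261.4]), array([273.6, 193.2])]
```

View pics/s6.png

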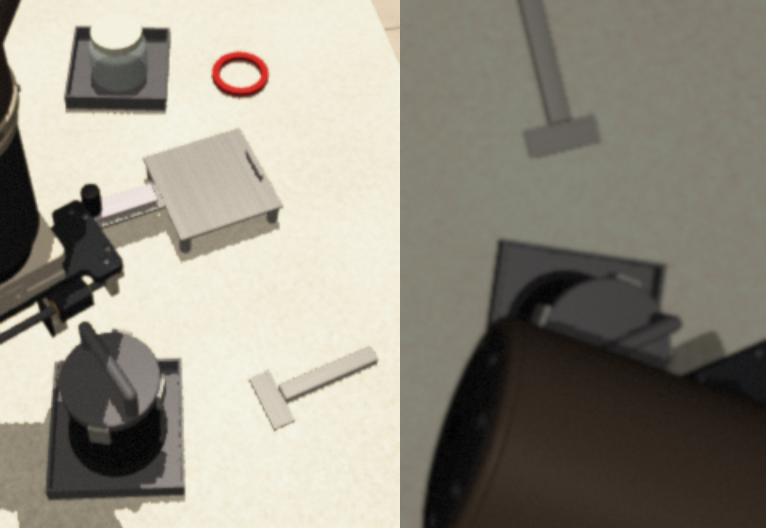

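The canister stands upright in the empty tray (side crop about (110,410)) and the keeper is still back. The jar, ring and scraper haven't moved, and the gripper is clear, so I'm handing in.

```bash
python3 -c "
from plant import workorder
print(workorder.close_job())"
```

```text
the job is handed in; nothing more can be done
None
```

The job is handed in at about 18 s: keeper fully back, canister standing upright in the empty tray, and the jar, ring and scraper not touched. The hand-in gave no verdict.

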